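# Spread a retaining ring over an axle stub

### The job

Take the retaining-ring pliers from their rack, put their two tips down into the gap between the ears of the spring ring that sits on the post, squeeze the handles to spread it, and lift it off. Carry it to the axle stub and lower it, kept spread, over the end of the shaft until it is level with the groove cut round the shaft near its end, centred round the shaft and carried by the pliers alone rather than resting on anything. Finish there still holding: keep squeezing the pliers so that the ring stays spread at the groove, do not let go, never handle the ring with the gripper itself, and leave the other things on the bench alone.

Things in the scene. Friction and masses are not known exactly. Their poses are not given: they have to be found in the camera images.
- pliers: Retaining-ring pliers lying flat on the rack, 0.15 kg, 180 mm long, left-right symmetric: jaws to its +x, two black handles to its -x. Origin on the rivet, on the underside; z up. Each lever is one piece, so squeezing the handles SPREADS the tips; each tip moves as far as its handle at the grip. Handles: x = -30 to -112 mm, 14 mm tall (z 0 to 14), 10 mm thick.
- pliers_grip (a point): Midway between the handles where to pinch them along the pliers' y: pliers x = -62, z = 7 mm. 68 mm wide over the outsides at rest, 32 mm squeezed to the stops; each handle splays 6 deg outward to the rear at rest, 10 deg inward when squeezed. An 8 N pinch holds the pliers unspread (the spring yields above 10 N); the stops with the ring spread take about 19 N, 25 N is plenty.
- pliers_tips (a point): Midway between the feet of the tips, on the feet's upper side: pliers x = 62, z = -31.5 mm. Each tip is a 4 mm round pin straight down from the jaw, axis at y = +-2.5 mm at rest, +-19.5 mm fully squeezed. Its foot (pliers x = 58 to 68 mm, 2.5 mm thick below this point) reaches 2 mm outward of the pin, to y = +-6.5 mm at rest, and goes under the ring's ear.
- pliers_left (a joint): angle of the left (+y) lever of the pliers, 0 at rest, 0.274 rad fully squeezed (stop)
- pliers_right (a joint): the same for the right (-y) lever
- rack: Fixed steel rack that carries the pliers, 62 mm high, base 200 x 70 x 8 mm. Origin on the bench below the pliers' rivet, x along the pliers. Front support at x = 24 to 36 mm, rear crossbar (86 mm wide) at x = -98 to -112 mm, free space between.
- ring: Steel spring retaining ring lying flat on the post, 36 g, 4 mm thick, round part 28 mm inside and 38 mm outside when relaxed, its closed back at +x, and two straight ears sticking out to -x (x = -22 to -34 mm, 10 mm tall from the underside, 18 mm clear between them). Origin: centre of the relaxed round part, on the underside; z up.
- ring_gap (a point): Midway between the ears, at the ring's underside (ring x = -28 mm): the pins go down here with their feet 1 to 4 mm below the ears (free space there on the post). Inside each ear is an upright V notch that centres the pin: mouth x = -24 to -32 mm at y = +-9.2 mm, bottom at y = +-11.5 mm. Spreading takes 2 N an ear at first, 6 N at full spread, when each ear has moved about 10 mm.
- ring_left (a joint): opening angle of the ring's left (+y) half, 0 relaxed, sprung shut, about 0.24 rad when the pliers are fully squeezed
- ring_right (a joint): the same for the right (-y) half
- ring_bore (a point): Point of the ring (fixed to its back piece, ring x = -3.5 mm, 2 mm above the underside, mid thickness) that must lie on the shaft's axis: there the fully spread ring clears the shaft by about 2 mm all round.
- post: Fixed wooden storage post for the ring: 70 x 70 x 10 mm foot, column 34 mm in diameter up to 50 mm high on which the ring lies, and a 20 mm pilot that stands 10 mm higher inside the ring. Origin at the foot's centre on the bench.
- post_top (a point): on the axis of the post, 50 mm above the bench, the level the ring lies on
- stub: Fixed axle stub standing upright on a grey 100 x 80 x 16 mm foot: dark bearing 48 mm in diameter up to 43 mm above the bench, from it rises the shaft, 29 mm in diameter, with a groove 8 mm wide and 24 mm in diameter (55 to 63 mm above the bench); above the groove 29 mm to 70 mm, chamfered to 22 mm at its top at 75 mm. Origin on the bench on the shaft's axis. A relaxed ring does not pass.
- stub_groove (a point): on the shaft's axis at mid groove, 59 mm above the bench
- tape: roll of masking tape lying flat, 100 mm across, 24 mm high; bystander, to be left alone. Origin at its underside
- screwdriver: screwdriver lying on the bench; bystander, to be left alone. Origin at its underside
- pump: small cylindrical pump with two end flanges, lying, 48 mm high; bystander, to be left alone. Origin at its underside
- carton: open cardboard box 100 x 160 x 45 mm; bystander, to be left alone. Origin at its underside
- hose: piece of rubber hose 90 mm long, 16 mm thick; bystander, to be left alone. Origin at its underside
- jar: glass jar 60 mm across, 75 mm high; bystander, to be left alone. Origin at its underside
- wrench: spanner lying on the bench; bystander, to be left alone. Origin at its underside
Mind the look-alikes: they are no part of the job. What is shaped like the stub but purple, red or yellow is not meant.

How it is judged:
By the outcome, as a careful person would: the job done as asked, in the order asked, and still so for the second after the job is handed in, while the arm keeps its last pose, push and grip.
It also fails if it takes over 48 s, if anything falls off the work surface, if the arm or the gripper's body presses on something with over 40 N, if the wrist force passes 120 N, or if a joint passes its speed limit or range.

### The arm

A 7-joint arm with a two-finger parallel gripper is mounted at the origin on the work surface. World frame = base frame: x ahead of the robot, y to its left, z up, the work surface at z = 0. Lengths are in m, angles in rad, forces in N, time in s.
With the tool pointing down it reaches from about 0.425 to 0.95 m from the base axis. Payload 4.7 kg.
Tool frame: the origin (TCP) lies between the finger pads; the fingertips stand 25 mm ahead of it and the grasp point (between the pads) lies 6 mm ahead of it; z points along the fingers, y is the line along which they close (so a half turn about z gives the same grasp; the last joint's range is limited). The gripper opens to 85 mm and grips with 20 to 120 N. Pads are 22 mm wide; open, the fingers measure 114 mm over their backs; the gripper's body (76 mm by 85 mm) begins 54 mm behind the grasp point. The pads swing forward as they close: fully open they stand 13 mm farther back than shut.
Start: joints at [-1.376, 0.469, -0.049, 1.532, 0.024, 1.141, -0.082], TCP at [0.15, 0.658, 0.231] pointing down, gripper open.
Joint ranges: [-2.59, 2.59], [-0.33, 1.99], [-1.39, 1.29], [0.1, 2.45], [-1.04, 4.18], [0.21, 1.99], [-2.66, 2.66]. Speed limits (rad/s): [2.57, 2.57, 3.14, 3.14, 3.14, 3.14, 3.14].

### API

Orientations are given as a 3x3 rotation matrix whose columns are the frame's x, y, z axes.
In Python, from rig import * gives the robot as it stands. Calls block until the motion is done:
- movep(position, orientation): joint-space move of the TCP to a pose.
- move_l(position, attitude=None, feed=0.15, until_force=None): straight line of the TCP; attitude=None keeps the orientation; feed is the mean speed in m/s. With until_force (N) it stops when the force on the tool has changed by that much, and returns True; else False.
- move_joints(angles): joint-space move.
- command_gripper(opening, newtons=None): finger opening in m; newtons is the grip in N (None keeps the last); returns when the fingers have stopped.
- sleep(seconds).
- inverse_kinematics(position, orientation): joint angles nearest the present ones, or None.
- sense(): the state.
- camera(name): name is "scene" or "top" or "wrist"; returns (picture, depth): 480x640x3 uint8, red, green, blue; 480x640 float32, m along the optical axis (not along the pixel's ray), 0 where there is no reading.
- camera_params(name): a dict with "K" (3x3 intrinsics, pixels), "position" and "rotation" of the camera in the world; the wrist camera has in their place "tool_from_camera" (4x4, takes a point from camera to tool coordinates, whose origin is the TCP and whose axes are the flange's). Camera axes: x right, y down, z forward; pixel columns grow to the right and rows downward; lengths in m; the calibration is good to about 2 mm. A picture is of the moment at which its call begins: read the wrist's pose just before it. camera_params takes no time and is no camera call.
A pose or a line that the arm cannot do raises Unreachable and nothing moves.
- finish_job(): hands the job in; it is judged then, once.
The state is a dict: "time_s": time; "joint_pos": joint angles; "qd": joint speeds; "joint_efforts": joint torques, N m; "position": TCP position; "tcp_rot": TCP orientation; "wrist_force": force on the tool from outside, world axes, zero at the start; "ft_torque": the same for the moment, N m; "finger_gap": finger opening in m; "gripper_force": force on a finger pad.
Only numpy, scipy, OpenCV 4.12 (cv2) and the standard library are available. Lean on these libraries where they do the work, as an engineer would, in place of code of your own. Each camera call takes 0.05 s, during which the arm holds its last target. There are 200 camera calls.

## Working session

There is one attempt and no reset: what is moved stays moved. The work goes in short steps, each a Python script; the robot and the scene stay as the last script left them, time stands still between calls to the robot, and variables do not carry over. Pictures are saved under pics/ and viewed, at most 10 in all, crops included, and the job is handed in when it is done.

```bash
ls; mkdir -p pics; python3 - <<'E'
from rig import *
import cv2,numpy as np
for n in ("scene","top"):
    p,d=camera(n); cv2.imwrite(f"pics/{n}0.png",p[:,:,::-1]); np.save(f"pics/{n}0.npy",d); c=camera_params(n); print(n,c)
np.save("pics/x",0)
print(camera_params("wrist")); s=sense(); print(s["time_s"],s["tcp_rot"],s["finger_gap"])
E
```

```text
pics
scene {'K': array([[462.99679177,   0.        , 312.79240164],
       [  0.        , 462.99679177, 239.24205253],
       [  0.        ,   0.        ,   1.        ]]), 'position': array([1.17817493, 0.04587794, 1.09561591]), 'rotation': array([[-0.16341279,  0.84591961, -0.50765764],
       [ 0.98654568,  0.14266501, -0.07983934],
       [ 0.00488732, -0.51387422, -0.85785162]])}
top {'K': array([[449.03826813,   0.        , 321.97663298],
       [  0.        , 449.03826813, 242.70351697],
       [  0.        ,   0.        ,   1.        ]]), 'position': array([ 0.30680163, -0.04670893,  1.44663302]), 'rotation': array([[-0.02955017, -0.98083913,  0.19256526],
       [-0.99943277,  0.0258796 , -0.02154949],
       [ 0.01615307, -0.19309282, -0.98104752]])}
{'K': array([[421.31974988,   0.        , 323.8928441 ],
       [  0.        , 421.31974988, 243.17589076],
       [  0.        ,   0.        ,   1.        ]]), 'tool_from_camera': array([[ 1.06718570e-03, -9.52556912e-01, -3.04358655e-01,
         7.68619605e-02],
       [ 9.99999364e-01,  1.12792307e-03, -2.37413615e-05,
         8.58391736e-04],
       [ 3.65908145e-04, -3.04358436e-01,  9.52557509e-01,
        -1.42012467e-01],
       [ 0.00000000e+00,  0.00000000e+00,  0.00000000e+00,
         1.00000000e+00]])}
0.1 [[-9.75079623e-01  2.21854947e-01 -3.34347723e-04]
 [ 2.21855193e-01  9.75078133e-01 -1.70529690e-03]
 [-5.23134009e-05 -1.73697704e-03 -9.99998490e-01]] 0.0852765661786589
```

View pics/top0.png

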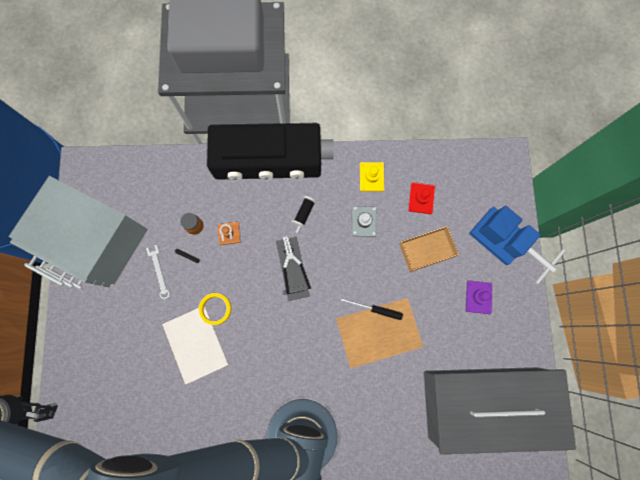

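View pics/scene0.png

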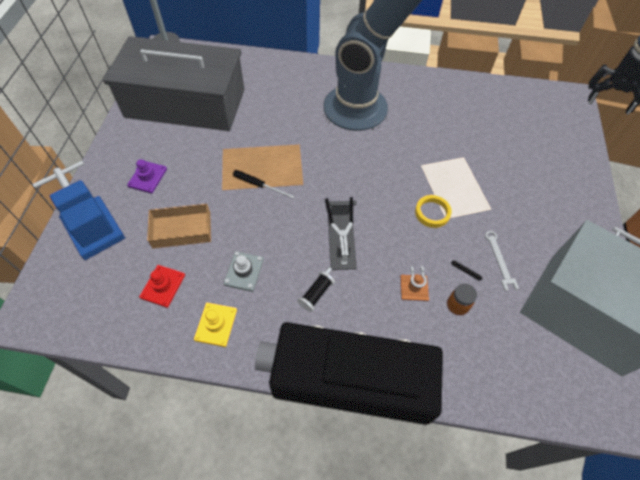

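Top view: pliers at about (291,262), jaws up at (289,243). Post with the ring is at (228,232). There are four stub shapes: grey (365,221), yellow (372,177), red (422,198) and purple (480,296). The grey foot with metal shaft is the one meant. I'll take rough positions and one enlarged crop.

```bash
cat > h.py <<'E'
from rig import *
import cv2,numpy as np
def pose(name,s=None):
    c=camera_params(name)
    if name!="wrist": return c["K"],c["rotation"],c["position"]
    s=s or sense(); T=c["tool_from_camera"]; R=np.array(s["tcp_rot"])
    return c["K"],R@T[:3,:3],np.array(s["position"])+R@T[:3,3]
def ray(P,uv,z):
    K,R,t=P; d=R@np.linalg.solve(K,[uv[0],uv[1],1.]); return t+d*(z-t[2])/d[2]
def proj(P,X):
    K,R,t=P; p=K@(R.T@(np.array(X)-t)); return p[:2]/p[2]
def down(yaw):  # tool x along yaw, z down
    c,s=np.cos(yaw),np.sin(yaw); return np.array([[c,s,0],[s,-c,0],[0,0,-1.]])
E
python3 - <<'E'
from h import *
P=pose("top")
for n,uv,z in [("tips",(289,238),.07),("rivet",(290,262),.07),("rear",(296,296),.05),("post",(228,232),.05),("stub",(365,220),.075),("pump",(303,215),.03),("carton",(429,250),.03),("tape",(215,308),.02),("jar",(192,223),.07)]: print(n,ray(P,uv,z).round(3))
im=cv2.imread("pics/top0.png")
cv2.imwrite("pics/crop0.png",cv2.resize(im[160:310,200:400],None,fx=4,fy=4,interpolation=2))
E
```

```text
tips [0.595 0.026 0.07 ]
rivet [0.519 0.024 0.07 ]
rear [0.415 0.008 0.05 ]
post [0.623 0.22  0.05 ]
stub [ 0.645 -0.214  0.075]
pump [ 0.678 -0.019  0.03 ]
carton [ 0.552 -0.421  0.03 ]
tape [0.387 0.264 0.02 ]
jar [0.651 0.329 0.07 ]
```

View pics/crop0.png

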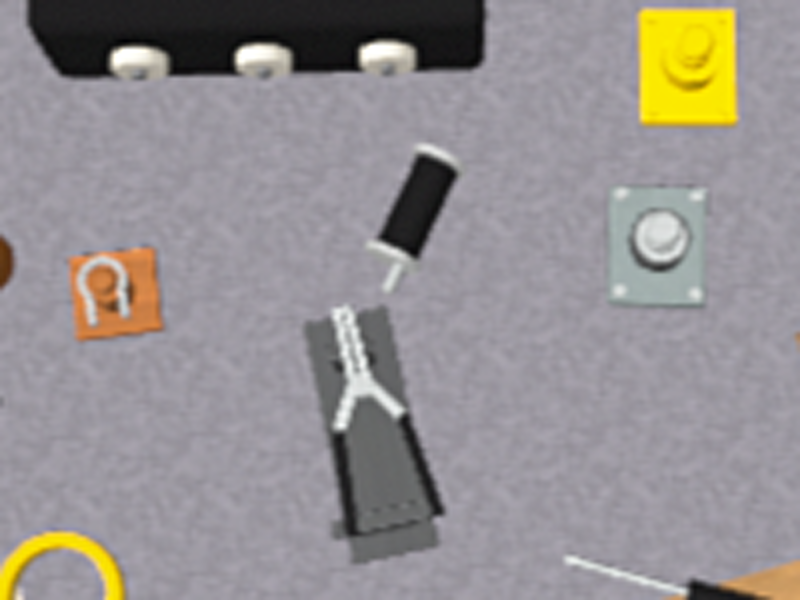

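Crop: the grey foot with dark bearing and steel shaft at crop (660,240) is the real stub. The ring's ears point towards the robot, and the pliers' jaws point away from it. Next is a close wrist look at each.

```bash
python3 - <<'E'
from h import *
import pickle
out={}
for n,p,yaw in [("post",(0.62,.22),.15),("stub",(.645,-.214),.0),("pliers",(.53,.025),.15)]:
    z=.20
    off=0.0; 
    if n=="pliers": z=.22
    c,s=np.cos(yaw),np.sin(yaw)
    movep([p[0]+.0*c,p[1]+.0*s,z],down(yaw)); sleep(.15)
    st=sense(); im,d=camera("wrist")
    cv2.imwrite(f"pics/w_{n}.png",im[:,:,::-1]); out[n]=dict(P=pose("wrist",st),d=d,st=st)
    print(n,st["time_s"],np.round(st["position"],4),np.round(st["joint_pos"],2),np.abs(np.array(st["qd"])).max())
pickle.dump(out,open("w.pkl","wb"))
a=[cv2.imread(f"pics/w_{n}.png") for n in ("post","stub")]
cv2.imwrite("pics/w_ps.png",cv2.resize(np.hstack([a[0][:,80:560],a[1][:,80:560]]),None,fx=.8333,fy=.8333,interpolation=3))
E
```

```text
post 2.5417 [0.6197 0.221  0.1999] [-0.85  0.53  0.65  1.64 -0.35  1.09 -1.52] 0.0060657544219810365
stub 4.3417 [ 0.6457 -0.2121  0.1998] [-0.23  0.59  0.74  1.59 -0.42  1.13 -0.96] 0.007924909011389068
pliers 5.575 [0.5307 0.0234 0.2201] [-0.76  0.3   0.79  1.92 -0.25  1.02 -1.29] 0.003180621194040489
```

View pics/w_ps.png

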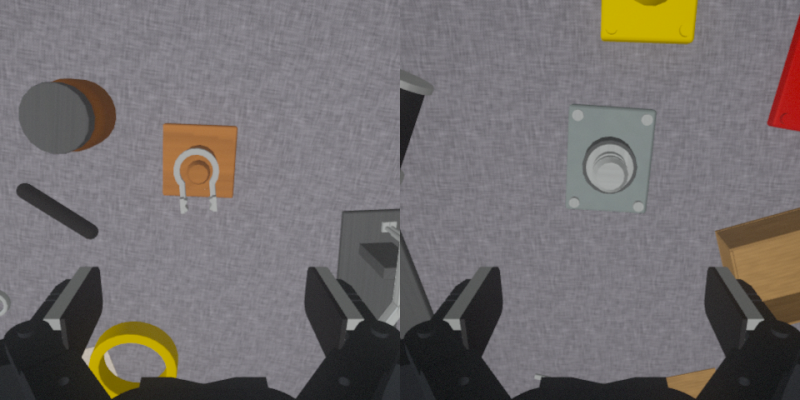

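View pics/w_pliers.png

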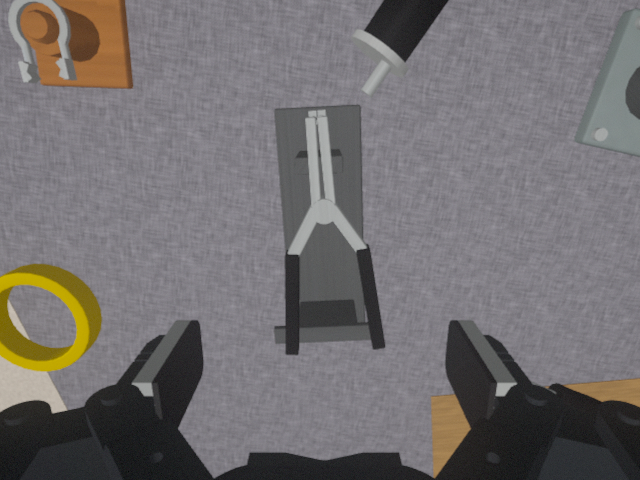

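The wrist views are clear. Ring at crop (197,171) with ears down at (183–213,208). Stub shaft top at (610,172). Rivet at (323,211), handle ends at (292,352) and (378,347), tips at (317,112). I'll turn these into positions using depth.

```bash
cat > m.py <<'E'
from h import *
import pickle
from scipy.optimize import least_squares
O=pickle.load(open("w.pkl","rb"))
def cloud(n):
    K,R,t=O[n]["P"]; d=O[n]["d"]; v,u=np.mgrid[:480,:640]
    return (np.stack([(u-K[0,2])/K[0,0]*d,(v-K[1,2])/K[1,1]*d,d],-1)@R.T+t), cv2.cvtColor(cv2.imread(f"pics/w_{n}.png"),cv2.COLOR_BGR2HSV)
def circ(xy,r=None):
    f=(lambda p:np.hypot(xy[:,0]-p[0],xy[:,1]-p[1])-p[2])
    return least_squares(f,[*xy.mean(0),.015],loss="soft_l1",f_scale=.001).x
E
python3 - <<'E'
from m import *
np.set_printoptions(precision=4,suppress=True)
C,H=cloud("pliers")
for n,(u,v) in dict(rivet=(323,211),Lf=(293,262),Rf=(365,256),Lr=(292,345),Rr=(377,340),tipL=(313,116),tipR=(322,116),bench=(450,250),rackbase=(290,200)).items():
    print(n,np.median(C[v-1:v+2,u-1:u+2].reshape(-1,3),0))
C,H=cloud("post"); s=H[...,1]
w=np.zeros(s.shape,bool); w[140:280,260:380]=1
m=w&(C[...,2]>.046)&(C[...,2]<.066)&(s<60); print("ring",m.sum(),np.median(C[m][:,2]))
X=C[m]; print(np.percentile(X,[1,50,99],axis=0)); np.save("ringpts.npy",X)
m2=w&(C[...,2]>.052)&(s>90); print("pilot",m2.sum(),C[m2].mean(0), np.percentile(C[m2][:,2],[5,50,95]))
cv2.imwrite("pics/ringmask.png",m*255)
C,H=cloud("stub"); w=np.zeros(s.shape,bool); w[120:270,270:400]=1
for lo,hi in ((.0725,.08),(.066,.08),(.04,.046)):
    m=w&(C[...,2]>lo)&(C[...,2]<hi); X=C[m]; print("stub",lo,m.sum(),np.median(X[:,2]),X.mean(0)[:2],(X.min(0)+X.max(0))[:2]/2,(X.max(0)-X.min(0))[:2])
a=cv2.imread("pics/w_post.png")[170:270,270:370]; b=cv2.imread("pics/w_stub.png")[150:250,285:385]
cv2.imwrite("pics/zoom.png",cv2.resize(np.hstack([a,b]),None,fx=4,fy=4,interpolation=0))
E
```

```text
rivet [0.5413 0.0257 0.0737]
Lf [0.5012 0.0417 0.0757]
Rf [ 0.5134 -0.0091  0.0751]
Lr [0.4331 0.0338 0.0758]
Rr [ 0.4467 -0.0305  0.0754]
tipL [0.6032 0.042  0.0544]
tipR [0.6042 0.0357 0.0637]
bench [ 0.5053 -0.0962 -0.0003]
rackbase [0.5314 0.0527 0.0072]
ring 1346 0.053716075021931514
[[0.5982 0.2091 0.0496]
 [0.6284 0.2335 0.0537]
 [0.6519 0.248  0.0607]]
pilot 680 [0.6365 0.2283 0.0714] [0.0546 0.0592 0.0611]
stub 0.0725 1052 0.07437706393600618 [ 0.6616 -0.2166] [ 0.6616 -0.2163] [0.0243 0.0249]
stub 0.066 1496 0.07391645624762239 [ 0.6623 -0.2165] [ 0.6614 -0.2166] [0.0285 0.0285]
stub 0.04 1638 0.04275497920138549 [ 0.6667 -0.2162] [ 0.6612 -0.2167] [0.0475 0.0465][ WARN:0@0.462] global loadsave.cpp:1063 imwrite_ Unsupported depth image for selected encoder is fallbacked to CV_8U.
```

View pics/zoom.png

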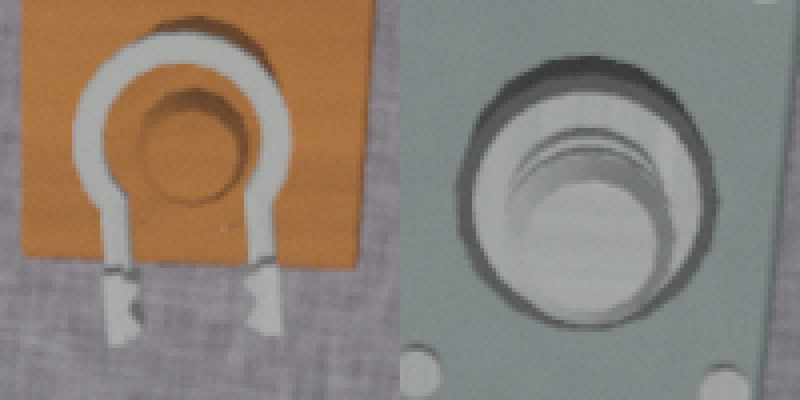

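```bash
python3 - <<'E'
from m import *
np.set_printoptions(precision=4,suppress=True)
X=np.load("ringpts.npy"); X=X[(X[:,2]<.063)]
E=X[X[:,2]>.0575]; A=X[(X[:,2]>.0515)&(X[:,2]<.0555)]
print(len(E),len(A),np.median(E[:,2]),np.median(A[:,2]))
# two ears
yl=E[E[:,1]>.2275]; yr=E[E[:,1]<=.2275]
for e in (yl,yr): print("ear",len(e),e.min(0),e.max(0),e.mean(0))
mid=(np.median(yl,0)+np.median(yr,0))[:2]/2
# round part : fit annulus radius 14..19 + straight arms excluded (far from ears)
c=np.array([.632,.229])
f=lambda p:(lambda r:np.maximum(r-.019,0)+np.maximum(.014-r,0))(np.hypot(*(A[A[:,0]>p[0]-.008][:,:2]-p[:2]).T)).sum()
from scipy.optimize import minimize
r=minimize(f,c,method="Nelder-Mead",options=dict(xatol=1e-5,fatol=1e-7)); print("annulus",r.x,r.fun)
B=A[A[:,0]>r.x[0]-.008]; print("circ",circ(B[:,:2]),"mid ears",mid, "yaw",np.degrees(np.arctan2(*(r.x-mid)[::-1])))
q=yl.mean(0)-yr.mean(0); print("yaw from ears",np.degrees(np.arctan2(-q[0],q[1])),np.linalg.norm(q[:2]))
C,H=cloud("pliers"); s=O["pliers"]["st"]; T=(C-np.array(s["position"]))@np.array(s["tcp_rot"])
for u,v in ((190,325),(460,325),(196,340),(455,340)): print("finger tool",T[v,u])
F=T[300:420]; m=(F[...,2]>-.03)&(F[...,2]<.04)&(abs(F[...,1])<.075)&(abs(F[...,0])<.03); print("tips z max",np.percentile(F[m][:,2],[50,95,99.5]),F[m][:,0].min(),F[m][:,0].max())
# rivet: pliers metal mask
m=(C[...,2]>.066)&(C[...,2]<.085)&(np.hypot(C[...,0]-.52,C[...,1]-.02)<.12); m[:, :200]=0;m[:,440:]=0
Y=C[m]; g=H[...,2][m]; print(m.sum())
for th in (.19,.2,.21,.22,.23):
    ax=np.array([np.cos(th),np.sin(th)]); n=np.array([-ax[1],ax[0]])
    a=(Y[:,:2]-[.5413,.0257])@ax; b=(Y[:,:2]-[.5413,.0257])@n
    mids=[(np.percentile(b[(a>x0-.004)&(a<x0+.004)],98)+np.percentile(b[(a>x0-.004)&(a<x0+.004)],2))/2 for x0 in (-.1,-.08,-.06,-.04,0,.02,.04)]
    print(th,np.array(mids)*1e3,"rear end",np.percentile(a,.3),"front",np.percentile(a,99.7))
E
```

```text
270 1007 0.059525617818238924 0.05350700098219613
ear 139 [0.5963 0.2318 0.0576] [0.6097 0.2402 0.0614] [0.6034 0.2364 0.0595]
ear 131 [0.6028 0.2078 0.0578] [0.6154 0.2157 0.0615] [0.6089 0.2114 0.0595]
annulus [0.6636 0.229 ] 0.0m.py:10: RuntimeWarning: Mean of empty slice.
  return least_squares(f,[*xy.mean(0),.015],loss="soft_l1",f_scale=.001).x
  ret = um.true_divide(
Traceback (most recent call last):
  File "m.py", line 10, in circ
    return least_squares(f,[*xy.mean(0),.015],loss="soft_l1",f_scale=.001).x
           ~~~~~~~~~~~~~^^^^^^^^^^^^^^^^^^^^^^^^^^^^^^^^^^^^^^^^^^^^^^^^^^
ValueError: Initial guess is outside of provided bounds
```

```bash
python3 - <<'E'
from m import *
np.set_printoptions(precision=4,suppress=True)
X=np.load("ringpts.npy"); A=X[(X[:,2]>.0515)&(X[:,2]<.0555)]
g=np.array([.6061,.2239]); B=A[np.hypot(*(A[:,:2]-g).T)>.022]
c=circ(B[:,:2]); print("circ",c,"dist",np.hypot(*(c[:2]-g)),"yaw",np.degrees(np.arctan2(*(c[:2]-g)[::-1])))
C,H=cloud("pliers"); s=O["pliers"]["st"]; T=(C-np.array(s["position"]))@np.array(s["tcp_rot"])
F=T[300:420]; m=(F[...,2]>-.03)&(F[...,2]<.04)&(abs(F[...,1])<.075)&(abs(F[...,0])<.03); print("tips z",np.percentile(F[m][:,2],[50,95,99.5]),F[m][:,0].min(),F[m][:,0].max())
m=(C[...,2]>.066)&(C[...,2]<.085)&(np.hypot(C[...,0]-.52,C[...,1]-.02)<.12); m[:, :220]=0;m[:,440:]=0
Y=C[m]
for th in (.20,.21,.22,.23):
    ax=np.array([np.cos(th),np.sin(th)]); n=np.array([-ax[1],ax[0]])
    a=(Y[:,:2]-[.5413,.0257])@ax; b=(Y[:,:2]-[.5413,.0257])@n
    w=lambda x0:b[(a>x0-.004)&(a<x0+.004)]
    print(th,np.array([(np.percentile(w(x),98)+np.percentile(w(x),2))*500 for x in (-.1,-.08,-.06,-.04,0,.02,.04)]),"rear",np.percentile(a,.3),"front",np.percentile(a,99.7))
E
```

```text
circ [0.6335 0.2298 0.0167] dist 0.028076293326307285 yaw 12.230216470868656
tips z [-0.0232 -0.0145 -0.0126] -0.010482967108364155 0.013282190836709019
0.2 [-2.9251 -2.5762 -1.9782 -1.5458 -0.6386  0.503   0.9438] rear -0.11137370676887245 front 0.06295880067687579
0.21 [-1.9145 -1.7583 -1.3588 -1.1484 -0.5157  0.271   0.5511] rear -0.11131357652734826 front 0.06296912478645161
0.22 [-0.9652 -0.8603 -0.7129 -0.7491 -0.3701  0.0389  0.1584] rear -0.11118725117498834 front 0.06297336606992404
0.23 [ 0.0268  0.0046 -0.1023 -0.2677 -0.3412 -0.1931 -0.2351] rear -0.1112191134628565 front 0.06295404352130766
```

```bash
python3 - <<'E'
from h import *
import pickle
np.set_printoptions(precision=4,suppress=True)
K=camera_params("wrist")["K"];M=camera_params("wrist")["tool_from_camera"]; v,u=np.mgrid[:480,:640]
ims=[];D=[]
for o in (.085,.066,.033):
    command_gripper(o,25); s=sense(); im,d=camera("wrist"); print(s["time_s"],s["finger_gap"],s["gripper_force"])
    T=np.stack([(u-K[0,2])/K[0,0]*d,(v-K[1,2])/K[1,1]*d,d],-1)@M[:3,:3].T+M[:3,3]
    m=(d>0)&(T[...,2]<.06)&(T[...,2]>-.06)
    print(o,"max z",np.percentile(T[m][:,2],[90,98,99.8]))
    for zz in (-.03,-.02,-.01,0,.01,.02):
        q=T[m&(abs(T[...,2]-zz)<.002)]; 
        if len(q)>5: print("  z",zz,len(q),"y",q[:,1].min(),q[:,1].max(),"inner",np.abs(q[:,1]).min(),"x",q[:,0].min(),q[:,0].max())
    ims.append(im[240:,:,::-1]);D.append(d)
command_gripper(.085)
pickle.dump(D,open("fing.pkl","wb"))
cv2.imwrite("pics/fing.png",cv2.resize(np.vstack(ims),None,fx=.8,fy=.8))
print(sense()["time_s"])
E
```

```text
5.8417 0.08478294142294557 0.0
0.085 max z [-0.0215 -0.0153 -0.0126]
  z -0.03 1086 y -0.05660490145283346 0.05578288669093094 inner 0.041615471793600915 x -0.010189687390114041 0.01302122608244248
  z -0.02 816 y -0.05578475448576942 0.05492966896381507 inner 0.04144908678607961 x -0.011123561087259606 0.01291772835605931
6.225 0.06604938858889096 0.0
0.066 max z [-0.0199 -0.0108 -0.0068]
  z -0.03 991 y -0.047178720497283624 0.04632425640702665 inner 0.03203603465356122 x -0.00989184312936596 0.013030554156126348
  z -0.02 794 y -0.04726345243915661 0.046357674724789195 inner 0.0321398238727592 x -0.010494573902322071 0.01284870621505474
  z -0.01 418 y -0.040185627029292216 0.0392396934617119 inner 0.03215914668101953 x -0.010488855027029773 0.012791577702121651
6.6917 0.032958144792842516 0.0
0.033 max z [-0.021  -0.0079 -0.0018]
  z -0.03 783 y -0.030664639788702916 0.02984529783523342 inner 0.015838122414851764 x -0.01042260516335787 0.01306437142103288
  z -0.02 630 y -0.030580865253838872 0.02973341530200127 inner 0.01584745653177193 x -0.009854442725342083 0.012917347894608494
  z -0.01 504 y -0.030689736209037265 0.029201517292719442 inner 0.015894334940789193 x -0.009723280533311701 0.012701753269994343
  z 0 55 y -0.01710363305110037 0.0161264976018901 inner 0.015882004210632877 x -0.00963105496397558 0.009169218217049954
7.3
```

View pics/fing.png

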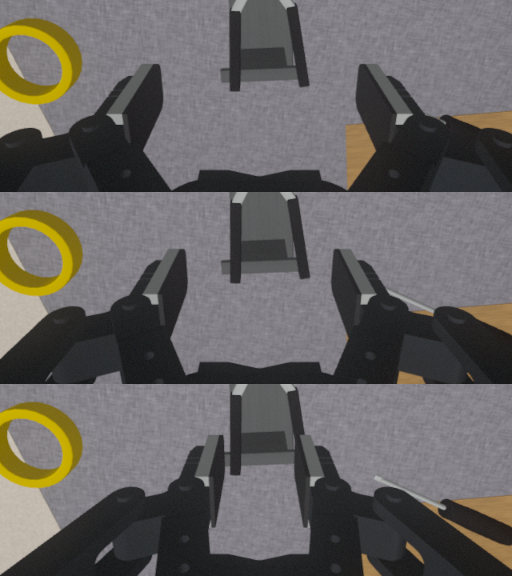

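Depth puts the fingertips about 7 mm behind the TCP at 66 mm opening. I'll grip at a height that is safe on either reading, closing in small steps.

```bash
python3 - <<'E'
from h import *
import pickle
np.set_printoptions(precision=4,suppress=True)
R=down(.225); p=np.array([.4810,.0116])
movep([*p,.13],R); s=sense(); f0=np.array(s["wrist_force"]); print(s["time_s"],s["position"],f0)
print(move_l([*p,.049],feed=.12,until_force=8))
s=sense(); print(s["position"],np.array(s["wrist_force"])-f0)
for o in (.0715,.070,.069,.068,.067,.066):
    command_gripper(o,20); sleep(.05); s=sense(); print(o,s["finger_gap"],s["gripper_force"],np.array(s["wrist_force"])-f0)
    if s["gripper_force"]>7.5: break
im,d=camera("wrist"); cv2.imwrite("pics/grip.png",im[:,:,::-1]); pickle.dump(dict(P=pose("wrist",s),d=d,st=s),open("grip.pkl","wb")); print(s["time_s"])
E
```

```text
7.7917 [0.4817 0.0115 0.1303] [1.0956 0.2485 0.3438]
False
[0.4819 0.0115 0.0496] [-1.0591 -0.3425 -0.0215]
0.0715 0.07185380510815396 0.0 [-1.8295 -1.388  -0.0367]
0.07 0.07003204369283712 0.3258875409665052 [-1.0231  0.2287  0.3744]
0.069 0.06882415675281146 8.342532415408641 [-2.4267 -0.3382  3.6547]
9.4917
```

View pics/grip.png

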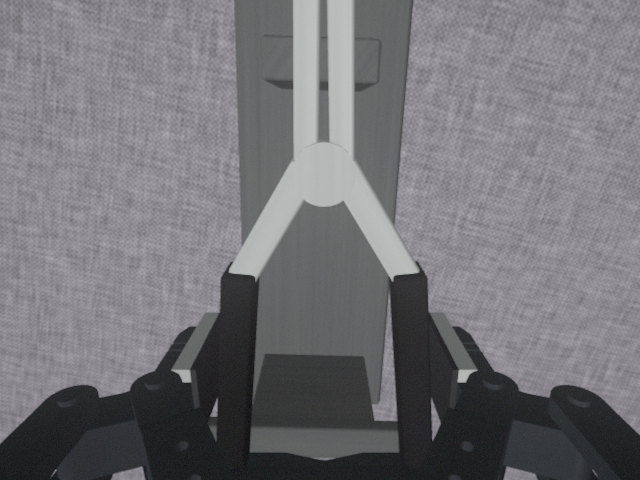

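Pliers are gripped symmetrically, with the rivet at (323,174) and the jaws parallel about column 323. Next: lift, then check the rivet in the tool frame.

```bash
cat >> h.py <<'E'
def tool_pt(d,uv,r=2):
    c=camera_params("wrist");K=c["K"];M=c["tool_from_camera"];u,v=uv
    z=np.median(d[v-r:v+r+1,u-r:u+r+1]); p=np.linalg.solve(K,[u,v,1.])*z
    return M[:3,:3]@p+M[:3,3]
def rivet(im,d):
    "centre of rivet disc: silver blob wide at rivet; returns tool coords"
    pts=np.argwhere(cv2.cvtColor(im,cv2.COLOR_RGB2GRAY)[130:230,270:380]>170); return pts
E
python3 - <<'E'
from h import *
import pickle
np.set_printoptions(precision=4,suppress=True)
g=pickle.load(open("grip.pkl","rb")); d=g["d"]
print("rack rivet",tool_pt(d,(323,174)),"jaw",tool_pt(d,(307,20)),tool_pt(d,(340,20)),"handle",tool_pt(d,(238,300)),tool_pt(d,(411,300)))
p=np.array(g["st"]["position"]); 
move_l([p[0],p[1],.135],feed=.12); sleep(.1)
s=sense(); im,d=camera("wrist"); print(s["time_s"],s["finger_gap"],s["gripper_force"],s["wrist_force"],s["position"])
cv2.imwrite("pics/lift.png",im[:,:,::-1]); pickle.dump(dict(P=pose("wrist",s),d=d,st=s),open("lift.pkl","wb"))
print("rivet",tool_pt(d,(323,174)),"jaw",tool_pt(d,(307,20)),tool_pt(d,(340,20)),"handle",tool_pt(d,(238,300)),tool_pt(d,(411,300)))
a=cv2.imread("pics/grip.png"); cv2.imwrite("pics/gl.png",cv2.resize(np.hstack([a[:,200:450],im[:,200:450,::-1]]),None,fx=1.25,fy=1.25))
E
```

```text
rack rivet [ 0.0616 -0.0006 -0.0245] jaw [ 0.1005 -0.0047 -0.0225] [ 0.1005  0.0038 -0.0224] handle [ 0.0241 -0.0261 -0.0265] [ 0.0241  0.0259 -0.0264]
10.5083 0.06950118879576683 7.83999806502834 [-0.4525  0.6835 -1.8298] [0.4805 0.0115 0.1342]
rivet [ 0.0612 -0.0006 -0.0211] jaw [ 0.1014 -0.0048 -0.0175] [ 0.1014  0.0039 -0.0177] handle [ 0.0234 -0.0264 -0.025 ] [ 0.0233  0.0264 -0.0246]
```

View pics/gl.png

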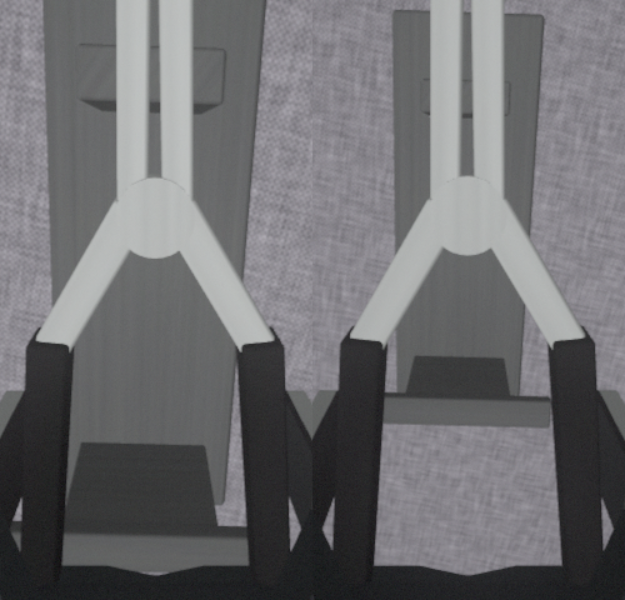

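Pliers came off the rack. Depth shows they hang about 0.04 rad nose-down, so I'll tilt the tool to level them and go above the ring, re-measuring there.

```bash
cat >> h.py <<'E'
import json
def Rt(yaw,th):
    return down(yaw)@cv2.Rodrigues(np.array([0,th,0.]))[0]
def inhand():
    "pliers origin (tool coords) and nose-down tilt, from the wrist depth"
    im,d=camera("wrist"); r=np.array(tool_pt(d,(323,173),4)); j=(tool_pt(d,(307,20))+tool_pt(d,(340,20)))/2
    h=(tool_pt(d,(238,300))+tool_pt(d,(411,300)))/2
    th=np.arctan2(j[2]-h[2],j[0]-h[0])-.0525
    # rivet disc x: bright blob between levers, fit later; keep .0617 rivet x
    r[0]=.0617
    o=r-.0121*np.array([np.sin(th),0,-np.cos(th)]); return o,th,im,d
def tcp_for(origin,yaw,o,th):
    R=Rt(yaw,th); return np.array(origin)-R@o, R
E
python3 - <<'E'
from h import *
np.set_printoptions(precision=4,suppress=True)
yaw=.2132; ax=np.array([np.cos(yaw),np.sin(yaw)]); gap=np.array([.6061,.2239])
o=np.array([.0612,-.0005,-.0090]); th=.041
W=np.r_[gap-.0619*ax,.118]
p,R=tcp_for(W,yaw,o,th); print(p)
movep(p,R); sleep(.15)
s=sense(); o2,th2,im,d=inhand(); cv2.imwrite("pics/hover.png",im[:,:,::-1])
print(s["time_s"],s["position"],np.array(s["tcp_rot"])-R,o2,th2,s["gripper_force"],s["finger_gap"])
g=cv2.cvtColor(im,cv2.COLOR_RGB2GRAY)
for v in (20,60,100,173): print(v,np.where(np.diff((g[v,250:400]>150).astype(int)))[0]+250)
print("col",np.where(np.diff((g[120:230,323]>150).astype(int)))[0]+120)
for n in("scene","top"): cv2.imwrite(f"pics/{n}_hover.png",camera(n)[0][:,:,::-1])
E
```

```text
[0.4863 0.1975 0.1065]
11.4833 [0.4868 0.1956 0.1068] [[ 0.0007 -0.0032  0.0005]
 [-0.0032 -0.0007 -0.0005]
 [ 0.0004  0.0004  0.    ]] [ 0.0612 -0.0006 -0.009 ] 0.03929535818468707 7.839091925416142 0.06906074393218667
20 [280 288 294 317 327 351]
60 [294 317 328 351]
100 [293 316 328 351]
173 [283 361]
col [140 204]
```

```bash
cat >> h.py <<'E'
def go(p,R,feed=.1,fix=True,until=None,tol=.0004):
    p=np.array(p); off=np.zeros(3)
    if until is not None: return move_l(p+G["off"],R,feed=feed,until_force=until)
    move_l(p+G["off"],R,feed=feed)
    for _ in range(3 if fix else 0):
        sleep(.12); e=p-np.array(sense()["position"])
        if np.linalg.norm(e)<tol: break
        G["off"]+=e; move_l(p+G["off"],R,feed=.03)
    sleep(.05); s=sense(); return np.array(s["position"])-p
G=dict(off=np.zeros(3))
E
python3 - <<'E'
from h import *
np.set_printoptions(precision=4,suppress=True)
yaw=.2132; ax=np.array([np.cos(yaw),np.sin(yaw)]); gap=np.array([.6061,.2239])
o=np.array([.0612,-.0005,-.0090]); th=.040
W=lambda z:np.r_[gap-.0619*ax,z]
p,R=tcp_for(W(.105),yaw,o,th)
sleep(.1);print(sense()["position"])
print("hover err",go(p,R),G,sense()["time_s"])
f0=np.array(sense()["wrist_force"])
p,R=tcp_for(W(.079),yaw,o,th)
hit=go(p,R,feed=.03,until=3); s=sense(); print("hit",hit,np.array(s["position"])-p,np.array(s["wrist_force"])-f0,s["time_s"],s["gripper_force"],s["finger_gap"])
if not hit: print("err",go(p,R,feed=.03))
s=sense(); o2,th2,im,d=inhand(); print(o2,th2,s["time_s"],np.array(s["wrist_force"])-f0); json.dump(list(G["off"]),open("off.json","w"))
for n in("scene","top"): cv2.imwrite(f"pics/{n}_ins.png",camera(n)[0][:,:,::-1])
E
```

```text
[0.4865 0.1968 0.1067]
hover err [0.0002 0.     0.0002] {'off': array([0., 0., 0.])} 12.1833
hit False [0.0002 0.     0.0002] [ 2.7105  0.1577 -2.1326] 13.2 4.427767785382457 0.06883146933776525
err [0.0001 0.     0.0001]
[ 0.0572 -0.0006  0.016 ] 0.37929792200488244 13.6167 [ 1.2569  0.4243 -2.3749]
```

```bash
python3 - <<'E'
from h import *
np.set_printoptions(precision=4,suppress=True)
s=sense(); im,d=camera("wrist"); cv2.imwrite("pics/ins_w.png",im[:,:,::-1])
g=cv2.cvtColor(im,cv2.COLOR_RGB2GRAY)
for v in (5,20,60,100,140,173,200,220,250,300): print(v,np.where(np.diff((g[v,200:440]>150).astype(int)))[0]+200)
print("col",np.where(np.diff((g[100:330,323]>150).astype(int)))[0]+100)
for uv in ((323,173),(307,20),(340,20),(307,60),(340,60),(307,100),(340,100),(238,300),(411,300),(238,330),(411,330)): print(uv,tool_pt(d,uv))
print(s["finger_gap"],s["gripper_force"],s["wrist_force"],s["position"])
E
```

```text
5 []
20 [303 320 325 342]
60 [302 319 326 343]
100 [301 318 327 344]
140 [300 318 327 345]
173 [296 349]
200 [279 366]
220 [267 294 349 378]
250 [248 276 369 397]
300 []
col [154 205]
(323, 173) [ 0.0577 -0.0006  0.005 ]
(307, 20) [ 0.1096 -0.0065  0.0282]
(340, 20) [0.1097 0.0055 0.0285]
(307, 60) [ 0.0957 -0.0064  0.0226]
(340, 60) [0.0957 0.0055 0.0226]
(307, 100) [ 0.0819 -0.0064  0.0169]
(340, 100) [0.0819 0.0054 0.017 ]
(238, 300) [ 0.0182 -0.0289 -0.0139]
(411, 300) [ 0.0182  0.0288 -0.0139]
(238, 330) [ 0.0091 -0.0287 -0.0177]
(411, 330) [ 0.009   0.0286 -0.0175]
0.06906511965381673 4.432844346156344 [ 0.0331 -0.1244 -1.745 ] [0.4863 0.1975 0.0676]
```

The pliers pitched about 0.4 rad nose-down in the pads, because the grip was too light and only touched along an edge. I'll back straight out of the gap, press the tips on bare bench to level them, and grip at just over 10 N.

```bash
python3 - <<'E'
from h import *
np.set_printoptions(precision=4,suppress=True)
yaw=.2132; ax=np.array([np.cos(yaw),np.sin(yaw),0]); n=np.array([-ax[1],ax[0],0])
s=sense(); p=np.array(s["position"]); R0=np.array(s["tcp_rot"])
def show(t):
    s=sense(); im,d=camera("wrist"); 
    H=(tool_pt(d,(238,330))+tool_pt(d,(411,330)))/2; J=(tool_pt(d,(307,60))+tool_pt(d,(340,60)))/2
    print(t,s["time_s"],"th",np.arctan2(J[2]-H[2],J[0]-H[0])-.0525,"pos",s["position"],"F",np.array(s["wrist_force"]),"g",s["finger_gap"],s["gripper_force"]); return im
show("a")
move_l(p-.036*ax+[0,0,.003],R0,feed=.06); show("back")
q=p-.036*ax-.03*n+[0,0,.006]
move_l(q,down(yaw),feed=.06); im=show("side")
for n_ in("scene","top"):
    a,dd=camera(n_); cv2.imwrite(f"pics/{n_}_bk.png",a[:,:,::-1]); P=pose(n_); b=cv2.imread(f"pics/{n_}0.png")
    c=proj(P,[.62,.226,.05]).astype(int); sl=np.s_[c[1]-22:c[1]+22,c[0]-22:c[0]+22]
    print(n_,c,"diff",np.abs(a[:,:,::-1][sl].astype(int)-b[sl]).max(-1).mean(), (np.abs(a[:,:,::-1][sl].astype(int)-b[sl]).max(-1)>40).sum())
    m=lambda x:(lambda h:(h[...,1]<50)&(h[...,2]>150))(cv2.cvtColor(x[sl].copy(),cv2.COLOR_BGR2HSV))
    for x in (b,a[:,:,::-1]): k=np.argwhere(m(x)); print(len(k),k.mean(0) if len(k) else 0)
E
```

```text
a 13.8167 th 0.38205573833443623 pos [0.4863 0.1975 0.0676] F [ 0.1503 -0.3503 -1.0313] g 0.06920293371483122 4.432802206138149
back 14.6167 th 0.40878779104839735 pos [0.4513 0.1901 0.0708] F [-0.1097  0.2378 -0.7445] g 0.06925828749558854 4.458614120667335
side 15.3167 th 0.39796905616678985 pos [0.4575 0.1603 0.0735] F [-0.2119  0.6096 -1.6702] g 0.06925246017141154 4.453704235784244
scene [417 275] diff 6.37396694214876 14
820 [16.9707 23.028 ]
1275 [16.4204 23.0753]
top [226 233] diff 9.465392561983471 56
1495 [21.2829 20.4395]
1448 [20.3453 20.4116]
```

```bash
cat >> h.py <<'E'
def show(t):
    s=sense(); im,d=camera("wrist"); g=cv2.cvtColor(im,cv2.COLOR_RGB2GRAY)
    H=(tool_pt(d,(238,320))+tool_pt(d,(411,320)))/2; J=(tool_pt(d,(307,60))+tool_pt(d,(340,60)))/2
    c=np.where(g[120:240,323]>150)[0]+120; v=int(round(c.mean())) if len(c) else 173; r=tool_pt(d,(323,v),3); th=np.arctan2(J[2]-H[2],J[0]-H[0])-.0525
    o=r-.0121*np.array([np.sin(th),0,-np.cos(th)])
    print(t,round(s["time_s"],2),"th",th.round(4),"o",o.round(4),"pos",np.round(s["position"],4),"F",np.round(s["wrist_force"],1),"g",round(s["finger_gap"],4),round(s["gripper_force"],1),flush=True); return o,th,im,d
E
python3 - <<'E'
from h import *
yaw=.2132; R=down(yaw); p=np.array(sense()["position"])
for z in (.055,.040,.030,.0235):
    h=move_l([p[0],p[1],z],R,feed=.06,until_force=12); o,th,im,d=show(f"z{z} {h}")
    if h: break
cv2.imwrite("pics/press.png",im[:,:,::-1])
E
```

```text
z0.055 False 15.93 th 0.24 o [ 0.0554 -0.0006  0.0057] pos [0.4569 0.1607 0.0545] F [-0.5  0.4 -0.7] g 0.069 3.9
z0.04 False 16.38 th 0.1156 o [ 0.0584 -0.0006 -0.0016] pos [0.457  0.1607 0.0396] F [ 0.6 -0.9 -1. ] g 0.0686 3.6
z0.03 False 16.74 th 0.0448 o [ 0.0588 -0.0006 -0.0069] pos [0.457  0.1607 0.0296] F [ 0.4  0.9 -0.5] g 0.0694 3.4
z0.0235 False 17.05 th -0.0048 o [ 0.0593 -0.0006 -0.0099] pos [0.457  0.1608 0.0232] F [-0.4  0.2 -1.5] g 0.069 3.3
```

```bash
python3 - <<'E'
from h import *
yaw=.2132; R=down(yaw); p=np.array(sense()["position"])
move_l([p[0],p[1],.020],R,feed=.06); show("low")
for o in (.068,.067,.066): command_gripper(o,20); show(o)
move_l([p[0],p[1],.045],R,feed=.06); show("lift"); sleep(.4); o,th,im,d=show("wait")
g=cv2.cvtColor(im,cv2.COLOR_RGB2GRAY)
for v in (20,60,100): 
    e=np.where(np.diff((g[v,250:400]>150).astype(int)))[0]+250; print(v,e, [tool_pt(d,(int(x),v),0)[1].round(4) for x in (e[0]+3,e[-1]-3)])
E
```

```text
low 17.35 th -0.0298 o [ 0.0594 -0.0006 -0.0119] pos [0.457  0.1607 0.0198] F [-0.2 -0.3 -1.2] g 0.0688 3.3
0.068 17.62 th -0.0282 o [ 0.0596 -0.0006 -0.0115] pos [0.4571 0.1608 0.0201] F [-0.1 -0.1 -0.4] g 0.0682 9.3
0.067 17.88 th -0.0308 o [ 0.0602 -0.0006 -0.0115] pos [0.4571 0.1608 0.02  ] F [-0.3 -0.4 -1.1] g 0.0672 9.4
0.066 18.15 th -0.0363 o [ 0.0605 -0.0006 -0.0114] pos [0.4571 0.1608 0.02  ] F [-0.8  0.1 -0.7] g 0.0664 9.5
lift 18.77 th 0.0079 o [ 0.0595 -0.0006 -0.0084] pos [0.4571 0.161  0.0453] F [ 0.9 -0.2 -2.3] g 0.0659 9.3
wait 19.22 th 0.0053 o [ 0.0598 -0.0006 -0.0084] pos [0.4571 0.1607 0.0449] F [ 0.5  0.1 -1.2] g 0.066 9.3
20 [291 315 330 353] [np.float64(-0.0083), np.float64(0.0065)]
60 [292 315 330 353] [np.float64(-0.0082), np.float64(0.0067)]
100 [271 272 292 315 329 352] [np.float64(-0.0214), np.float64(0.0066)]
```

Now held at 9.3 N, level and not creeping. Going back over the ring gap, with checks on tilt before going down.

```bash
python3 - <<'E'
from h import *
yaw=.2132; ax=np.array([np.cos(yaw),np.sin(yaw)]); gap=np.array([.6061,.2239])
o=np.array([.0598,-.0006,-.0084]); th=.0055
W=lambda z:np.r_[gap-.0619*ax,z]
s=np.array(sense()["position"]); p,R=tcp_for(W(.104),yaw,o,th)
move_l([s[0],s[1],p[2]],R,feed=.1); o,th,*_=show("up")
p,R=tcp_for(W(.104),yaw,o,th); print(go(p,R,feed=.08)); o,th,im,d=show("hover")
if abs(th)<.05:
    p,R=tcp_for(W(.1),yaw,o,th); go(p,R,feed=.05); f0=np.array(sense()["wrist_force"]); o,th,*_=show("hover2")
    for z in (.09,.0795):
        p,R=tcp_for(W(z),yaw,o,th)
        h=move_l(p+G["off"],R,feed=.04,until_force=4); o2,th2,im,d=show(f"{z} {h}"); print(np.array(sense()["position"])-p)
        if h or abs(th2-th)>.03: break
for n in("scene","top"): cv2.imwrite(f"pics/{n}_ins2.png",camera(n)[0][:,:,::-1])
cv2.imwrite("pics/ins2.png",im[:,:,::-1])
json.dump(dict(o=list(o),th=th),open("o.json","w"))
E
```

```text
up 19.92 th 0.0088 o [ 0.0595 -0.0006 -0.0082] pos [0.4567 0.1608 0.0952] F [ 0.5 -0.5 -1.7] g 0.066 9.3
[ 4.60696203e-05  6.55487122e-05 -4.43139997e-05]
hover 21.62 th 0.0046 o [ 0.0596 -0.0006 -0.0087] pos [0.4877 0.1977 0.0952] F [ 0.9 -0.5 -2. ] g 0.0662 9.3
hover2 22.08 th 0.0031 o [ 0.0596 -0.0006 -0.0086] pos [0.4876 0.1977 0.0909] F [ 0.1  0.4 -0.5] g 0.0663 9.3
0.09 False 22.52 th 0.0052 o [ 0.0599 -0.0006 -0.0084] pos [0.4873 0.1975 0.0808] F [ 0.4 -0.1 -0.8] g 0.066 9.3
[ 1.33391859e-05 -4.21429003e-05 -2.26874156e-04]
0.0795 False 22.99 th 0.0067 o [ 0.0599 -0.0006 -0.0086] pos [0.4873 0.1976 0.0703] F [ 0.2 -0.5 -1.2] g 0.0665 9.3
[ 5.49661919e-05 -3.21038707e-06 -1.72492065e-04]
```

Pins are in the gap with no contact, level. Now I'll squeeze in steps, compensating for the pads' forward swing and the tips' retreat.

```bash
python3 - <<'E'
from h import *
yaw=.2132; ax=np.array([np.cos(yaw),np.sin(yaw),0]); p0=np.array(sense()["position"]); R=np.array(sense()["tcp_rot"])
command_gripper(.060,30); show(.060)
dx=0;g0=.066
for g,x in ((.054,0),(.048,.0016),(.042,.0033),(.037,.005),(.031,.0062)):
    move_l(p0+ax*x+[0,0,.15*(g0-g)],R,feed=.03) 
    command_gripper(g,30); show(g)
o,th,im,d=show("sq"); cv2.imwrite("pics/sq.png",im[:,:,::-1])
for n in("scene","top"): cv2.imwrite(f"pics/{n}_sq.png",camera(n)[0][:,:,::-1])
E
```

```text
0.06 23.38 th -0.0031 o [ 0.061  -0.0006 -0.0076] pos [0.4876 0.1978 0.0708] F [-0.1 -0.4 -1.2] g 0.0601 9.8
0.054 23.91 th -0.0526 o [ 0.0626 -0.0006 -0.007 ] pos [0.4876 0.1977 0.0726] F [-0.5 -0.6 -2. ] g 0.0545 14.7
0.048 24.44 th 0.7429 o [ 0.0554 -0.0006 -0.0092] pos [0.4893 0.198  0.0735] F [ 1.  -0.  -1.9] g 0.0481 17.1
0.042 24.98 th 0.6839 o [ 0.057  -0.0006 -0.0075] pos [0.491  0.1985 0.0744] F [-0.4  0.9 -1.1] g 0.0422 19.0
0.037 25.5 th 0.6838 o [ 0.0581 -0.0006 -0.007 ] pos [0.4926 0.1988 0.0751] F [ 0.6  0.9 -2. ] g 0.0374 20.3
0.031 26.02 th -0.0484 o [ 0.0659 -0.0006 -0.0036] pos [0.4938 0.199  0.076 ] F [-0.3  0.4 -1.1] g 0.0343 30.4
sq 26.07 th -0.0493 o [ 0.066  -0.0006 -0.0036] pos [0.4937 0.199  0.076 ] F [ 0.2  0.  -1.1] g 0.0345 30.4
```

```bash
cat >> h.py <<'E'
def tilt(im,d):
    "rivet-disc centre (tool) and plane slopes dz/dx, dz/dy"
    g=cv2.cvtColor(im,cv2.COLOR_RGB2GRAY); c=np.where(g[100:260,323]>150)[0]+100
    runs=np.split(c,np.where(np.diff(c)>1)[0]+1); c=max(runs,key=len); v0=(c[0]+c[-1])/2; r=min((c[-1]-c[0])/2,33)*.85
    q=np.array([tool_pt(d,(u,v),0) for v in range(int(v0-r),int(v0+r)+1,2) for u in range(int(323-r),int(323+r)+1,2) if np.hypot(u-323,v-v0)<r])
    k=np.linalg.lstsq(np.c_[q,np.ones(len(q))][:,[0,1,3]],q[:,2],rcond=None)[0]
    return tool_pt(d,(323,int(round(v0))),3),k[:2],(c[0],c[-1]),np.std(q[:,2]-q[:,:2]@k[:2]-k[2])
E
python3 - <<'E'
from h import *
import pickle
np.set_printoptions(precision=4,suppress=True)
for n in ("grip","lift"):
    print(n,tilt(cv2.imread(f"pics/{n}.png")[:,:,::-1],pickle.load(open(n+".pkl","rb"))["d"]))
im,d=camera("wrist"); print("now",tilt(im,d))
s=sense();p=np.array(s["position"]);R=np.array(s["tcp_rot"])
move_l(p+[0,0,.012],R,feed=.04); im,d=camera("wrist"); print("12",tilt(im,d),sense()["gripper_force"],sense()["finger_gap"])
move_l(p+[0,0,.035],R,feed=.06); sleep(.1); s=sense(); im,d=camera("wrist"); print("35",tilt(im,d),s["time_s"],s["gripper_force"],s["finger_gap"],s["wrist_force"],s["position"])
cv2.imwrite("pics/up_w.png",im[:,:,::-1]); 
P={}
for n in("scene","top"):
    a,dd=camera(n); cv2.imwrite(f"pics/{n}_up.png",a[:,:,::-1]); np.save(f"pics/{n}_up.npy",dd)
a=cv2.imread("pics/scene_up.png"); c=proj(pose("scene"),[.62,.226,.08]).astype(int); t=cv2.imread("pics/top_up.png"); e=proj(pose("top"),[.62,.226,.08]).astype(int)
f=lambda x,c:cv2.resize(x[c[1]-35:c[1]+35,c[0]-35:c[0]+35],(400,400),interpolation=2)
w=cv2.resize(im[:,:,::-1][:,150:500],(290,398)); 
cv2.imwrite("pics/up.png",np.hstack([f(a,c),f(t,e)])); print(c,e)
E
```

```text
grip (array([ 0.0616, -0.0006, -0.0245]), array([-0.6762, -0.0081]), (np.int64(142), np.int64(206)), np.float64(0.008062011062001965))
lift (array([ 0.0617, -0.0006, -0.0211]), array([-0.7181, -0.0021]), (np.int64(141), np.int64(203)), np.float64(0.008557035664080972))
now (array([ 0.0663, -0.0006, -0.0159]), array([-0.215 , -0.0026]), (np.int64(124), np.int64(185)), np.float64(0.0054704390430397876))
12 (array([ 0.0661, -0.0006, -0.0146]), array([-0.5299, -0.0101]), (np.int64(123), np.int64(186)), np.float64(0.00905807042594797)) 30.329834707081318 0.034491028800642635
35 (array([ 0.0661, -0.0006, -0.0144]), array([-0.5801, -0.0005]), (np.int64(123), np.int64(184)), np.float64(0.009345132862178779)) 27.4 30.341753493994474 0.03453229984480294 [ 0.647  -0.0666 -2.8393] [0.4934 0.1991 0.1109]
[419 269] [224 231]
```

View pics/up.png

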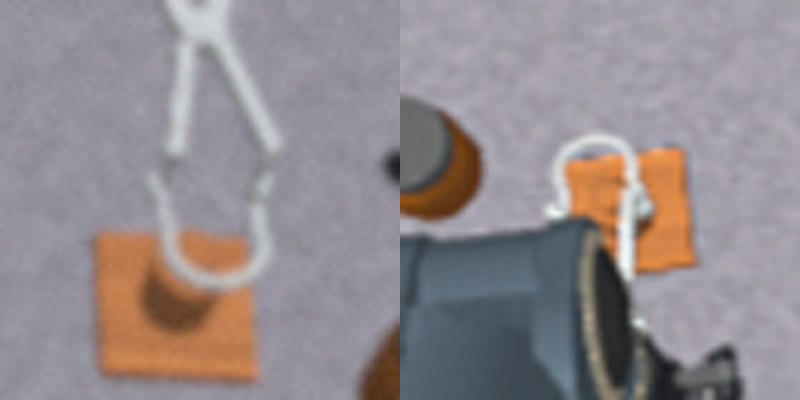

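The ring is off the post, spread and hanging on the pliers, with its back at crop (215,285) in the left view. I'll measure the ring in the pliers' frame from the scene and top depth data.

```bash
cat >> h.py <<'E'
def cl(n,d):
    K,R,t=pose(n); v,u=np.mgrid[:480,:640]
    return np.stack([(u-K[0,2])/K[0,0]*d,(v-K[1,2])/K[1,1]*d,d],-1)@R.T+t
E
python3 - <<'E'
from h import *
np.set_printoptions(precision=1,suppress=True,linewidth=150)
yaw=.2132; c,s=np.cos(yaw),np.sin(yaw); O=np.array([.5579,.2131,.1132]); A=np.array([[c,s,0],[-s,c,0],[0,0,1]])
for n in("scene","top"):
    d=np.load(f"pics/{n}_up.npy"); X=(cl(n,d)-O)@A.T*1e3; im=cv2.imread(f"pics/{n}_up.png"); h=cv2.cvtColor(im,cv2.COLOR_BGR2HSV)
    m=(X[...,2]>-38)&(X[...,2]<25)&(X[...,0]>-15)&(X[...,0]<115)&(abs(X[...,1])<35)&(h[...,1]<70)
    q=X[m]; vu=np.argwhere(m); print(n,len(q))
    o=np.argsort(q[:,0])
    for i in o[::1 if n=="top" else 2]: print(q[i].round(0).astype(int),end="; ")
    print()
# silhouette check in the scene image: ring's back outer edge and halves
P=pose("scene"); w=lambda x,y,z: proj(P,O+A.T@np.array([x,y,z])/1e3)
for nme,p in dict(rivet=(0,0,12),pinL=(59,19.3,-21.5),pinR=(59,-19.3,-21.5),jawL=(59,19.3,10),jawR=(59,-19.3,10),back=(99,0,-29.5),bore=(79.5,0,-29.5)).items():
    a=w(*p); print(nme,a, "crop",(a-[419-35,269-35])*400/70)
E
```

```text
scene 392
[-15   7  17]; [-14  11  13]; [-14 -14  11]; [-13 -17  12]; [-13 -12  12]; [-12 -16   9]; [-11   3  14]; [-11  -9  10]; [-10 -15  12]; [-10   5  11]; [-10 -12  13]; [-9  2 12]; [-7  5 11]; [-7 -5 13]; [ -6 -11  14]; [-6 -3 14]; [-5 -9 15]; [ -5 -14  16]; [ -5 -13  12]; [ -4 -15   9]; [-3  6 13]; [-3  4 14]; [ -2 -11  11]; [-1 -9 13]; [-1  4 12]; [-1 -2 13]; [  0 -14  15]; [ 0  0 14]; [  1 -13   7]; [ 2 -4 12]; [ 3  5 14]; [ 4 -9 11]; [ 5  2 16]; [  6 -13  14]; [  6 -12  10]; [ 6 -1 14]; [  7 -10  11]; [ 7  5 10]; [  7 -13   3]; [7 2 2]; [ 7 -6 17]; [ 8 -8 13]; [ 8 -5  9]; [10  7 10]; [10  1 16]; [10  2 11]; [11 -8 13]; [11 -8  9]; [ 11 -10  10]; [ 13 -14  13]; [14  3  3]; [14  6 13]; [15  2  9]; [15  6 10]; [ 16 -12  12]; [17  8 12]; [ 17 -10  14]; [18  4  6]; [ 19 -15  13]; [20  4  4]; [20  5 14]; [20  9 14]; [ 21 -12  12]; [22 10 11]; [ 22 -17   9]; [ 23 -15  12]; [24  5  6]; [ 25 -15  10]; [ 26 -18  11]; [ 26 -13  11]; [27  6 11]; [29 11  9]; [ 29 -13   7]; [29  8 15]; [ 30 -17  14]; [ 31 -19  15]; [31  9  9]; [ 32 -16  12]; [ 32 -20   3]; [34  8  8]; [ 35 -17  12]; [35 
[... 2938 characters left out ...]
87  22 -25]; [ 89 -15 -31]; [ 90  19 -28]; [ 90 -19 -26]; [ 91  17 -33]; [ 92 -16 -31]; [ 92 -13 -29]; [ 93  15 -29]; [ 93  13 -32]; [ 93  18 -27]; [ 93 -10 -29]; [ 94   8 -28]; [ 95 -14 -27]; [ 95  12 -28]; [ 95 -17 -29]; [ 97  15 -32]; [ 97  -5 -28]; [ 98   8 -29]; [ 98 -10 -34]; [ 98   6 -32]; [ 98  -7 -32]; [ 98   3 -36]; [ 98  11 -28]; [ 99   1 -28]; [ 99  -1 -32]; [100   7 -26]; [100   5 -31]; [101  -5 -30]; [103  -1 -35]; 
rivet [419.6 238.4] crop [203.4  24.9]
pinL [428.7 265.7] crop [255.3 181.4]
pinR [413.  266.4] crop [165.9 185.1]
jawL [431.6 259.6] crop [271.9 146.3]
jawR [415.5 260.3] crop [180.2 150.1]
back [423.  282.3] crop [222.7 275.9]
bore [421.6 275. ] crop [214.9 234.5]
```

The ring sits level and symmetric on the pliers. Its bore is at pliers x ≈ 79.5 mm, which matches the geometry. Now carrying it over to the stub.

```bash
cat >> h.py <<'E'
def ringpts(n,O,yaw):
    im,d=camera(n); c,s=np.cos(yaw),np.sin(yaw); A=np.array([[c,s,0],[-s,c,0],[0,0,1]])
    cv2.imwrite(f"pics/{n}_{int(sense()['time_s']*100)}.png",im[:,:,::-1])
    return (cl(n,d)-O)@A.T*1e3, im
E
python3 - <<'E'
from h import *
np.set_printoptions(precision=4,suppress=True)
s=sense(); p=np.array(s["position"]); R=np.array(s["tcp_rot"])
print("start",s["time_s"])
move_l([p[0],p[1],.135],R,feed=.1)
t=np.array([.516,-.2171,.128])
move_l(t,down(0),feed=.2); print("err",go(t,down(0),feed=.1))
s=sense(); im,d=camera("wrist"); print(s["time_s"],s["position"],s["gripper_force"],s["finger_gap"],s["wrist_force"],tilt(im,d)[0])
O=np.array([.582,-.2165,s["position"][2]+.0023])
for n in ("scene","top"):
    X,im=ringpts(n,O,0); h=cv2.cvtColor(im,cv2.COLOR_RGB2HSV)
    q=X[(X[...,2]>-36)&(X[...,2]<-20)&(X[...,0]>66)&(X[...,0]<112)&(abs(X[...,1])<33)]
    b=q[(abs(q[:,1]+(2 if n=="scene" else 0))<9)&(q[:,0]>90)]; L=q[(q[:,0]>70)&(q[:,0]<88)]
    print(n,len(q),"ringtop z",np.median(q[:,2]),"back x",b[:,0].mean(),"z back",b[:,2].mean(),"z front",L[:,2].mean(),"sides",L[L[:,1]>0].mean(0),L[L[:,1]<0].mean(0))
    k=X[(X[...,2]>-31.5-0-40)&(abs(X[...,2]-(75-1e3*O[2]))<4)&(np.hypot(X[...,0]-79.5,X[...,1])<14)]
    print("   shaft top",len(k),k.mean(0),(k.min(0)+k.max(0))/2)
E
```

```text
start 27.55
err [0.     0.0001 0.    ]
30.5917 [ 0.516 -0.217  0.128] 30.341975055634975 0.03465546398568563 [-0.3171  0.2886 -1.7315] [ 0.066  -0.0008 -0.0145]
scene 90 ringtop z -27.778474130379735 back x 101.99159543772079 z back -28.153058017141827 z front -27.062870190787685 sides [ 78.2654  17.7437 -27.7251] [ 79.9409 -21.723  -26.489 ]
   shaft top 44 [ 78.8703  -2.1392 -54.9283] [ 79.9009  -2.2506 -54.9721]
top 50 ringtop z -28.019206747858767 back x 96.49940750093843 z back -27.896345711058416 z front -27.247630720071804 sides [ 78.8213  20.2158 -27.812 ] [ 79.5845 -18.9048 -26.8714]
   shaft top 38 [ 77.1829  -0.8641 -54.9942] [ 76.4373  -0.5391 -54.7285]
```

```bash
python3 - <<'E'
from h import *
np.set_printoptions(precision=3,suppress=True)
s=sense(); p=np.array(s["position"]); R=down(0); f0=np.array(s["wrist_force"])
q=np.array([.515,-.2171,.108]); print(go(q,R,feed=.06))
f0=np.mean([np.array(sense()["wrist_force"]) for _ in range(3)],0)
for z in (.098,.092,.0862):
    h=move_l([q[0],q[1],z]+G["off"],R,feed=.03,until_force=4); sleep(.05); s=sense(); print(z,h,s["time_s"],np.array(s["position"]),np.array(s["wrist_force"])-f0,s["gripper_force"])
    if h: break
im,d=camera("wrist"); print(tilt(im,d)[0])
O=np.array([.581,-.2165,s["position"][2]+.0023])
for n in ("scene","top"):
    X,im=ringpts(n,O,0)
    q=X[(X[...,2]>-34)&(X[...,2]<-22)&(X[...,0]>66)&(X[...,0]<112)&(abs(X[...,1])<33)&(np.hypot(X[...,0]-80.5,X[...,1])>15.5)]
    y0=-2 if n=="scene" else 0
    b=q[(abs(q[:,1]-y0)<9)&(q[:,0]>90)]; L=q[(q[:,0]>70)&(q[:,0]<88)]
    print(n,len(q),"z",np.median(q[:,2]),"back",len(b),b[:,0].mean(),b[:,0].min(),b[:,0].max(),b[:,2].mean(),"sides",L[L[:,1]>0].mean(0),L[L[:,1]<0].mean(0))
    zt=75-1e3*O[2]; k=X[(abs(X[...,2]-zt)<3)&(np.hypot(X[...,0]-80.5,X[...,1])<16)]
    print("   shaft top",len(k),k.mean(0),(k.min(0)+k.max(0))/2,k.max(0)-k.min(0))
E
```

```text
[ 0. -0.  0.]
0.098 False 31.925 [ 0.515 -0.217  0.098] [-1.276  0.463  1.108] 30.3518807888031
0.092 False 32.325 [ 0.515 -0.217  0.092] [-0.476 -0.715  0.969] 30.347313713282347
0.0862 False 32.7167 [ 0.515 -0.217  0.086] [-0.947 -0.495  0.091] 30.346786212176085
[ 0.066 -0.001 -0.014]
scene 84 z -27.273310834685567 back 15 102.25741282680441 99.07161961269829 105.96831443298704 -27.3243576007287 sides [ 80.129  17.718 -26.95 ] [ 78.985 -21.825 -27.422]
   shaft top 63 [ 84.212  -2.376 -12.826] [ 81.525  -2.474 -13.371] [27.006 25.727  5.92 ]
top 42 z -28.09677798692803 back 8 96.77131021767184 94.21466838212156 98.71892352344102 -28.20969748206206 sides [ 79.799  20.157 -27.551] [ 80.763 -18.871 -28.755]
   shaft top 42 [ 76.46    0.318 -13.261] [ 76.22   -0.18  -13.465] [22.893 22.748  5.699]
```

The ring passed down over the shaft without contact and is level with the groove. Both cameras suggest a small trim of about 0.6 mm back and 0.3 mm sideways. I'll apply it, check, and hand in.

```bash
python3 - <<'E'
from h import *
q=np.array([.5144,-.2174,.0862]); print(go(q,down(0),feed=.02)); sleep(.3)
s=sense(); im,d=camera("wrist"); print(s["time_s"],s["wrist_force"],s["gripper_force"],s["finger_gap"],tilt(im,d)[0])
print(finish_job())
E
```

```text
[3.40048151e-05 1.25589896e-05 3.06562399e-05]
33.5833 [-0.58096325  0.40392236 -1.28553347] 30.34307487308979 0.03469708504530224 [ 0.06600857 -0.00083469 -0.01440807]
the job is handed in; nothing more can be done
None
```

I handed the job in at 33.6 s with the pliers holding the spread ring level with the stub's groove, centred to roughly 1–2 mm by the cameras, and no contact felt on the way down; earlier the pliers tipped nose-down in the grip and I re-levelled them by pressing the tips on bare bench.

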